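# Load a cassette into a packed, sprung rack

### The job

Take the blue cassette out of its dock and work it down into the packed row in the white rack, right beside the orange cassette on the side towards the black sprung follower: ease its tapered foot into the crease and nudge the follower side away to make room, gently (no more than 25 N on any other cassette) and without toppling any. Press it home on the rack floor with a firm push of about 15 N, never over 30 N, then let go, leaving the whole row upright and seated and the other things on the bench alone.

Things in the scene. Friction and masses are not known exactly. Their poses are not given: they have to be found in the camera images.
- blue_mid (a point): Centre (50 mm above foot) of the blue, white-topped cassette to load: slick plastic, 0.17-0.33 kg, 56 deep (x), 24 thick (y), 100 mm tall (z), same both ways round. Broad sides taper to a 9 mm thick foot over the lowest 26 mm; top bevelled to 12 mm over the last 9 mm. Stands in the dock. Grasp near the top, across the 56 mm (along x): upper 60 mm clear of the dock, upper 55 mm clear of the rack walls.
- orange_mid (a point): All-orange cassette, the reference: same shape and size as the blue one, 0.24 kg. Stands upright in the rack's packed row, broad sides against its neighbours, axes as the rack's; its place in the row differs from start to start. Point at its centre, 50 mm above its foot.
- grey_a_mid (a point): One of three grey, white-topped cassettes: same shape and size as the blue one, 0.24 kg. Stands upright in the rack's packed row, broad sides against its neighbours, axes as the rack's; its place in the row differs from start to start. Point at its centre, 50 mm above its foot.
- grey_b_mid (a point): One of three grey, white-topped cassettes: same shape and size as the blue one, 0.24 kg. Stands upright in the rack's packed row, broad sides against its neighbours, axes as the rack's; its place in the row differs from start to start. Point at its centre, 50 mm above its foot.
- grey_c_mid (a point): One of three grey, white-topped cassettes: same shape and size as the blue one, 0.24 kg. Stands upright in the rack's packed row, broad sides against its neighbours, axes as the rack's; its place in the row differs from start to start. Point at its centre, 50 mm above its foot.
- rack: White fixed rack, 85 (x) by 200 mm (y), origin at its underside; the row runs along y. -y end: rigid end wall (inner face y = -70 mm, 100 mm tall); +y end: sprung follower. Side walls 61 mm apart, flared, 47 mm tall. Cassettes are packed from end wall to follower (under 2 mm play): those on orange's end-wall side cannot give; all room comes from pushing the follower side away.
- pad: The rack's slick grey floor strip on which the cassettes stand; origin on its upper face, 14 mm above the rack's underside, midway between the side walls, axes as the rack's. A seated cassette's centre is 50 mm above it.
- follower (a joint): Black follower plate with a yellow sloping upper edge, 56 mm wide, as tall as the cassettes and bevelled like them on the row side, sliding along the rack's +y against a spring: 0 m at rest (front face at rack y = 28 mm), up to 0.042 m. It pushes back with about 2.5 N at rest, 3.5 N at 24 mm.
- dock: Fixed holder of dark steel and aluminium in which the blue cassette stands upright (27 mm by 61 mm pocket, floor 8 mm above the bench, walls to 38 mm). Origin at the underside's centre, axes those of the cassette.
- parts_bin: Olive open bin with blue bits, 120 x 170 x 60 mm, bystander; origin under its centre.
- driver_red: Red-handled screwdriver lying in the mesh tray, bystander.
- driver_grey: Grey-handled screwdriver lying in the mesh tray, bystander.
- steel_post: Steel post on a round 64 mm foot, 110 mm tall, bystander; origin under its centre.
- bushing: Brass flanged bushing, 52 mm across, 26 mm tall, bystander; origin under its centre.

How it is judged:
On the way, in this order (a step that is already met when the one before it is completed fails the run):
1. the blue cassette is lifted clear of its dock (z of blue_mid in the frame of dock above 0.1 m), for 0.1 s.
2. the blue cassette stands right beside the orange one on its follower side, and is pressed on the rack floor with more than 8 N (z of blue_mid in the frame of pad between 0.048 and 0.052 m and angle between blue_mid's own z axis and vertical below 0.05 rad and angle between the x axis of rack and the x axis of blue_mid, either way round below 0.1 rad and y of blue_mid in the frame of orange_mid between 0.0215 and 0.0285 m and contact force between blue and pad above 8 N), for 0.2 s.
At the end, for the whole second after the job is handed in: Blue cassette at rest on the rack floor (within 2 mm), upright (0.05 rad), in line with the rack (0.1 rad), directly beside orange on its follower side (centres 21.5-28.5 mm apart along the row); the other four on the rack floor (within 3 mm), upright (0.06 rad) (z of blue_mid in the frame of pad between 0.048 and 0.052 m and angle between blue_mid's own z axis and vertical below 0.05 rad and angle between the x axis of rack and the x axis of blue_mid, either way round below 0.1 rad and y of blue_mid in the frame of orange_mid between 0.0215 and 0.0285 m and linear speed of blue below 0.01 m/s and z of orange_mid in the frame of pad between 0.047 and 0.053 m and angle between each of orange_mid, grey_a_mid, grey_b_mid, grey_c_mid's own z axis and vertical below 0.06 rad and z of grey_a_mid in the frame of pad between 0.047 and 0.053 m and z of grey_b_mid in the frame of pad between 0.047 and 0.053 m and z of grey_c_mid in the frame of pad between 0.047 and 0.053 m); the robot touches nothing.
It fails at once if a cassette of the row is toppled: leans more than 0.35 rad (angle between any of orange_mid, grey_a_mid, grey_b_mid, grey_c_mid's own z axis and vertical above 0.35 rad).
It fails at once if a cassette of the row is pulled up more than 25 mm off the rack floor (z of any of orange_mid, grey_a_mid, grey_b_mid, grey_c_mid in the frame of pad above 0.075 m).
It fails at once if the blue cassette presses on another cassette with more than 25 N (contact force between blue and orange above 25 N or contact force between blue and grey_a above 25 N or contact force between blue and grey_b above 25 N or contact force between blue and grey_c above 25 N).
It fails at once if the blue cassette is pressed on the rack floor with more than 30 N (contact force between blue and pad above 30 N).
It fails at once if a bystander is moved more than 20 mm (distance of any of parts_bin, driver_red, driver_grey, steel_post, bushing from where it was at the start of the episode above 0.02 m).
It also fails if it takes over 58 s, if anything falls off the work surface, if the arm or the gripper's body presses on something with over 40 N, if the wrist force passes 120 N, or if a joint passes its speed limit or range.

### The arm

A 7-joint arm with a two-finger parallel gripper is mounted at the origin on the work surface. World frame = base frame: x ahead of the robot, y to its left, z up, the work surface at z = 0. Lengths are in m, angles in rad, forces in N, time in s.
With the tool pointing down it reaches from about 0.35 to 0.9 m from the base axis. Payload 19.9 kg.
Tool frame: the origin (TCP) lies on the centre line of the jaws, within the pads' length; the fingertips stand 8 mm ahead of it and the grasp point (between the pads) lies 11 mm behind it; z points along the fingers, y is the direction in which the jaws open and shut (so a half turn about z gives the same grasp; the last joint's range is limited). The gripper opens to 85 mm and grips with 20 to 120 N. Pads are 22 mm wide; open, the fingers measure 114 mm over their backs; the gripper's body (76 mm by 85 mm) begins 54 mm behind the grasp point. The pads swing forward as they close: fully open they stand 13 mm farther back than shut.
Start: joints at [-1.292, 0.417, -0.01, 1.614, 0.005, 1.111, -0.053], TCP at [0.197, 0.593, 0.239] pointing down, gripper open.
Joint ranges: [-2.81, 2.81], [-0.39, 2.02], [-1.27, 1.25], [0.06, 2.57], [-1.19, 4.33], [0.19, 2], [-2.82, 2.82]. Speed limits (rad/s): [1.89, 1.89, 2.39, 2.39, 3.01, 3.01, 3.01].

### API

Orientations are given as a rotation vector (axis times angle).
In Python, from workcell import bot, get_image, nets gives the robot as it stands.
- The arm moves only by the tool send_rows, never from a script. Its argument "increments" is a list that holds one entry, the list of rows, each a list of 7 numbers: the shift along the tool's x, y, z in mm, then the turn, a rotation vector about the tool's x, y, z in rad, then the finger opening in mm, from 0 to 85.4. A call has 1 to 10 rows; each row is the pose to reach, as a shift and turn from the pose commanded when the call began, along the tool's axes at that moment; what a row does not reach only later rows make up. A row lasts 1/8 s, in which the tool goes at most 62.5 mm and 10.7 degrees, less where a joint would pass 70% of its speed; a pose out of reach is approached as far as the arm can. A call with a gripper value outside its range is refused whole. The fingers move at their own pace and stop on an object; "squeeze" is the grip in N (left out, the last holds). Time passes only in rows, so rows that repeat a pose let the fingers close. It gives the time, the measured TCP pose, the force and the opening at its end, in the units of the state.
- bot.get_state(): the state, without advancing time (a new reading comes with each control period).
- get_image(name): name is "scene" or "top" or "wrist"; returns a dict with "img" (400x640x3 uint8, red, green, blue), "depth" (400x640 float32, m along the optical axis (not along the pixel's ray), 0 where there is no reading), "fovy" (degrees; the focal length in pixels is half the picture's height over the tangent of half this angle, whatever the lens; pixels are square), "cx", "cy" (the principal point, pixels), "eye" and "rotation" of the camera in the world; the wrist camera has in their place "hand_eye" (4x4, takes a point from camera to tool coordinates, whose origin is the TCP and whose axes are the flange's). Camera axes: x right, y down, z forward; pixel columns grow to the right and rows downward; lengths in m; the calibration is good to about 2 mm. The wrist camera is an equidistant fisheye: a pixel r from the principal point sees the ray r / f radians off the axis. A picture is of the moment at which its call begins: read the wrist's pose just before it.
- bot.close_job(): hands the job in, once; it reports no verdict.
Trained networks look in the newest picture that a camera, given by its name, has taken for a name from the list of things; names that differ only in an ending like _2 or _b are one class to them, and where a whole thing is asked for, a point or a joint stands for the part that bears it (a point fixed in the world has none). Each returns a list of dicts, best first, with "confidence" (0 to 1); they miss things now and then, are a little off and sometimes report something else, mostly with a low value. They report only what shows in the picture. A call takes as long as a camera call.
- nets.boxes_of(camera, label): "extent" ([left, top, right, bottom] in pixels, round what is visible of it).
The state is a dict: "time_s": time; "joint_positions": joint angles; "joint_velocities": joint speeds; "joint_efforts": joint torques, N m; "tool_pos": TCP position; "tool_rot": TCP orientation; "wrist_force": force on the tool from outside, world axes, zero at the start; "ft_torque": the same for the moment, N m; "grip_width": finger opening in m.
Only numpy, scipy, OpenCV 4.12 (cv2) and the standard library are available. Lean on these libraries where they do the work, as an engineer would, in place of code of your own. Each camera call takes 0.05 s, during which the arm holds its last target. There are 200 camera calls.

## Working session

There is one attempt and no reset: what is moved stays moved. The work goes in short steps, Python scripts to look and compute and a tool call to move; the robot and the scene stay as the last step left them, time stands still between calls to the robot, and variables do not carry over. Pictures are saved under pics/ and viewed, about 8 in all and at most 12, crops included, and the job is handed in when it is done.

Besides the shell and the picture viewer there is one more tool, called after "Request:" as name(argument=value, ...) on one line, values as JSON. send_rows: Moves the arm, as the interface text tells. Its arguments: {"type":"object","properties":{"increments":{"type":"array"},"squeeze":{"type":"number"}},"required":["increments"]}

```bash
mkdir -p pics; ls
cat > h.py <<'E'
import numpy as np, cv2
from workcell import bot,get_image,nets
from scipy.spatial.transform import Rotation as R
def cloud(d):
    f=200/np.tan(np.radians(d['fovy'])/2)
    h,w=d['depth'].shape; v,u=np.mgrid[:h,:w]; z=d['depth']
    p=np.stack([(u-d['cx'])/f*z,(v-d['cy'])/f*z,z],-1)
    return p@np.array(d['rotation']).T+np.array(d['eye'])
def save(d,n,s=1): cv2.imwrite('pics/'+n+'.png',cv2.resize(d['img'][...,::-1],None,fx=s,fy=s))
E
python3 - <<'E'
from h import *
s=bot.get_state();print(s)
t=get_image('top');print({k:v for k,v in t.items() if k not in('img','depth')});
for n in ['blue_mid','orange_mid','grey_a_mid','rack','follower','dock','steel_post','parts_bin','bushing']:print(n,[(np.round(b['extent']),round(b['confidence'],2)) for b in nets.boxes_of('top',n)[:4]])
c=get_image('scene')
for n in ['blue_mid','orange_mid','rack','dock']:print(n,[(np.round(b['extent']),round(b['confidence'],2)) for b in nets.boxes_of('scene',n)[:2]])
save(t,'top');save(c,'scene');np.savez('first.npz',t=cloud(t),c=cloud(c),ti=t['img'],ci=c['img'])
E
```

```text
pics
{'time_s': 0.0, 'joint_positions': array([-1.29148027,  0.41798028, -0.01031418,  1.61415491,  0.00465997,
        1.11069232, -0.05300581]), 'joint_velocities': array([ 5.67682774e-05,  1.79673937e-03,  1.46241625e-03, -9.91111479e-04,
        2.37813057e-05, -2.29886511e-04,  3.96082633e-04]), 'joint_efforts': array([-7.16256545e-04, -8.64458656e+01,  6.78714830e-01, -4.34904742e+01,
        1.91004365e-02,  7.16418726e-03, -1.33965312e-05]), 'tool_pos': array([0.1969773 , 0.59280289, 0.23866436]), 'tool_rot': array([-5.01763444e-01, -3.10111798e+00,  1.88850267e-03]), 'wrist_force': array([0.51433197, 0.0295279 , 0.78486689]), 'ft_torque': array([-0.00302888,  0.03861723,  0.01801835]), 'grip_width': 0.08556025332683666}
{'fovy': 48.43930907556295, 'cx': 323.9991345687346, 'cy': 197.23091185867315, 'eye': array([0.39678831, 0.05401807, 1.45324903]), 'rotation': array([-2.16287524,  2.11435071, -0.18935523])}
blue_mid [(array([240., 207., 254., 230.]), 0.53)]
orange_mid [(array([364., 220., 377., 240.]), 0.47)]
grey_a_mid [(array([389., 216., 399., 238.]), 0.64)]
rack [(array(
[... 206 characters left out ...]
53., 229.]), 0.59), (array([178., 193., 201., 214.]), 0.57)]
parts_bin [(array([421., 162., 481., 200.]), 0.83)]
bushing [(array([192., 252., 209., 267.]), 0.66)]
blue_mid [(array([406., 185., 417., 220.]), 0.61)]
orange_mid [(array([259., 151., 273., 186.]), 0.76)]
rack [(array([229., 152., 313., 202.]), 0.94)]
dock [(array([399., 197., 418., 236.]), 0.8), (array([234., 153., 246., 186.]), 0.22)]Traceback (most recent call last):
  File "<stdin>", line 7, in <module>
  File "h.py", line 8, in cloud
    return p@np.array(d['rotation']).T+np.array(d['eye'])
           ~~~~~~~~~~~~~~~~~~~~~~~~~~~^~~~~~~~~~~~~~~~~~~
ValueError: operands could not be broadcast together with shapes (400,640) (3,)
```

```bash
sed -i "s/return p@np.array(d\['rotation'\]).T/return p@R.from_rotvec(d['rotation']).as_matrix().T/" h.py
python3 - <<'E'
from h import *
t=get_image('top');c=get_image('scene')
P=cloud(t)
for n,(l,a,r,b) in dict(blue=(240,207,254,230),orange=(364,220,377,240),rack=(330,215,400,244),fol=(329,221,363,241),dock=(236,206,259,239),post=(178,193,201,214),bin=(421,162,481,200),bush=(192,252,209,267)).items():
    q=P[a:b,l:r].reshape(-1,3); z=np.percentile(q[:,2],95); h=q[q[:,2]>z-.01]
    print(n,'ztop',z.round(3),'ctr',h.mean(0).round(3),'box',q.min(0).round(3),q.max(0).round(3))
a=cv2.resize(t['img'][150:280,160:500],None,fx=2.3,fy=2.3,interpolation=cv2.INTER_CUBIC)
b=cv2.resize(c['img'][100:250,200:450],(782,280))
cv2.imwrite('pics/a.png',np.vstack([a[:, :782],b])[...,::-1])
E
```

```text
blue ztop 0.111 ctr [0.552 0.285 0.129] box [0.397 0.054 0.003] [0.603 0.317 1.453]
orange ztop 0.117 ctr [ 0.53  -0.099  0.112] box [ 0.502 -0.129  0.01 ] [ 0.557 -0.08   0.12 ]
rack ztop 0.116 ctr [ 0.532 -0.123  0.138] box [ 0.397 -0.207 -0.009] [0.588 0.054 1.453]
fol ztop 0.077 ctr [ 0.523 -0.027  0.13 ] box [ 0.397 -0.084 -0.009] [0.564 0.054 1.453]
dock ztop 0.11 ctr [0.551 0.285 0.134] box [ 0.397  0.054 -0.003] [0.606 0.332 1.453]
post ztop 0.107 ctr [0.595 0.454 0.175] box [ 0.397  0.054 -0.008] [0.646 0.525 1.453]
bin ztop 0.059 ctr [ 0.669 -0.348  0.128] box [ 0.397 -0.483 -0.009] [0.775 0.054 1.453]
bush ztop 0.03 ctr [0.428 0.43  0.042] box [ 0.397  0.054 -0.007] [0.453 0.466 1.453]
```

View pics/a.png

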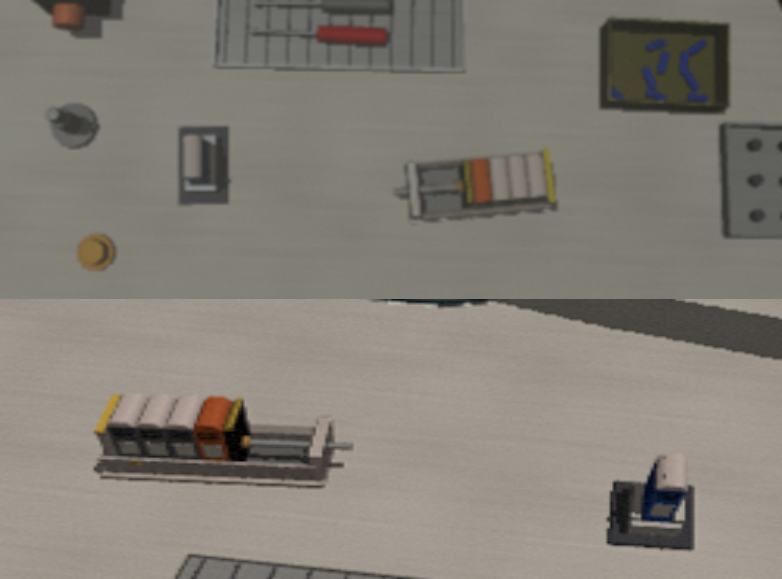

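```bash
cat >> h.py <<'E'
def down(yaw): # tool z down, tool y at world angle yaw
    y=np.array([np.cos(yaw),np.sin(yaw),0]); z=np.array([0,0,-1.]); return np.stack([np.cross(y,z),y,z],1)
def plan(p,yaw):
    s=bot.get_state(); T=R.from_rotvec(s['tool_rot']).as_matrix()
    print('shift mm',(T.T@(np.array(p)-s['tool_pos'])*1e3).round(1),'turn',R.from_matrix(T.T@down(yaw)).as_rotvec().round(4),'at',s['tool_pos'].round(4),'F',s['wrist_force'].round(2),'t',s['time_s'],'w',round(s['grip_width'],4))
def wcloud(d,s):
    f=200/np.tan(np.radians(d['fovy'])/2); h,w=d['depth'].shape; v,u=np.mgrid[:h,:w]
    x=u-d['cx'];y=v-d['cy'];r=np.hypot(x,y)+1e-9;th=r/f;z=d['depth'];k=np.tan(th)*z/r
    p=np.stack([x*k,y*k,z],-1); p[(z<=0)|(th>1.4)]=np.nan
    H=np.array(d['hand_eye']); p=p@H[:3,:3].T+H[:3,3]
    return p@R.from_rotvec(s['tool_rot']).as_matrix().T+s['tool_pos']
E
python3 - <<'E'
from h import *
plan([.50,.285,.32],0)
s=bot.get_state();d=get_image('wrist');print(d['hand_eye'].round(3),d['fovy'])
E
```

```text
shift mm [-384.6 -196.9  -80.7] turn [-0.    0.    1.25] at [0.197  0.5931 0.2393] F [-0.54  0.01 -0.3 ] t 0.85 w 0.0857
[[-0.    -0.962 -0.275  0.069]
 [ 1.    -0.    -0.001  0.   ]
 [ 0.    -0.275  0.962 -0.136]
 [ 0.     0.     0.     1.   ]] 65.70646984690485
```

Request:
send_rows(increments=[[[-37,-14,-60,0,0,0.18,85],[-80,-30,-60,0,0,0.36,85],[-125,-45,-60,0,0,0.54,85],[-175,-58,-60,0,0,0.72,85],[-225,-75,-60,0,0,0.9,85],[-275,-95,-60,0,0,1.08,85],[-325,-115,-60,0,0,1.25,85],[-380,-130,-60,0,0,1.25,85],[-400,-147,-60,0,0,1.25,85],[-400,-147,-60,0,0,1.25,85]]])

```text
time_s: 2.15
tool_pos: [0.5316, 0.3253, 0.2993]
tool_rot: [2.225, 2.217, -0.001]
wrist_force: [-0.3, 1.3, -0.5]
grip_width: 0.085
```

Run:
```python
from h import *
plan([.55,.285,.3],0)
s=bot.get_state();d=get_image('wrist');P=wcloud(d,s)
for n in ['blue_mid','dock']:print(n,[(np.round(b['extent']),round(b['confidence'],2)) for b in nets.boxes_of('wrist',n)[:2]])
m=np.isfinite(P).all(2)&(abs(P[...,2]-.108)<.006)&(abs(P[...,0]-.55)<.06)&(abs(P[...,1]-.285)<.05)
v,u=np.where(m);print('top px',u.min(),u.max(),v.min(),v.max())
q=P[m];print(q.min(0),q.max(0),q.mean(0),m.sum())
r=cv2.minAreaRect((q[:,:2]*1000).astype(np.float32));print(r)
hi=q[q[:,2]>np.percentile(q[:,2],60)-.003];print('flat',hi.mean(0),cv2.minAreaRect((hi[:,:2]*1000).astype(np.float32)))
save(d,'w1')
```

```text
shift mm [-40.2  18.5  -0.7] turn [ 0.0003  0.0008 -0.0036] at [0.5316 0.3253 0.2993] F [-0.34  1.29 -0.52] t 2.15 w 0.085
blue_mid [(array([321., 177., 372., 215.]), 0.78)]
dock [(array([299., 160., 381., 215.]), 0.8)]
top px 319 369 195 217
[0.52738961 0.27543024 0.10202633] [0.58345071 0.30135998 0.11157129] [0.55568373 0.28992501 0.10755681] 931
((555.511962890625, 288.1955261230469), (55.686378479003906, 23.320816040039062), 3.2944142818450928)
flat [0.55516735 0.2890256  0.10869952] ((555.4380493164062, 288.27557373046875), (55.72439956665039, 18.083669662475586), 1.5806715488433838)
```

View pics/w1.png

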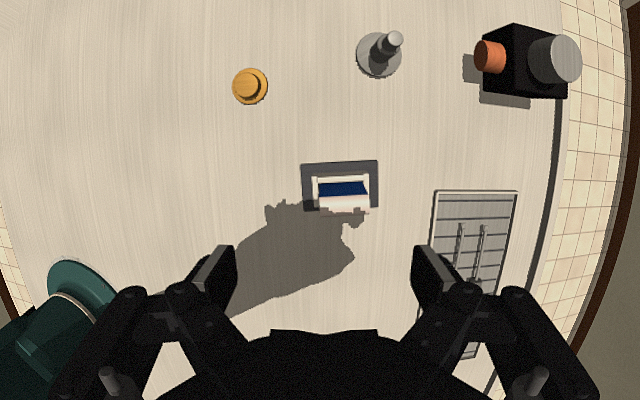

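Request:
send_rows(increments=[[[-20,24,20,0,0,-0.02,85],[-36,24,50,0,0,-0.03,85],[-36,24,80,0,0,-0.04,85],[-36,24,80,0,0,-0.04,85],[-36,24,80,0,0,-0.04,85]]])

```text
time_s: 2.92
tool_pos: [0.5544, 0.2925, 0.2206]
tool_rot: [2.175, 2.266, 0.002]
wrist_force: [0.5, 0.4, -0.2]
grip_width: 0.0848
```

```bash
cat > b.py <<'E'
from h import *
s=bot.get_state();d=get_image('wrist');P=wcloud(d,s)
m=np.isfinite(P).all(2)&(abs(P[...,2]-.108)<.007)&(abs(P[...,0]-.555)<.04)&(abs(P[...,1]-.289)<.03)
v,u=np.where(m);print('top px',u.min(),u.max(),v.min(),v.max())
q=P[m]
for lo in(.102,.106): 
    k=q[q[:,2]>lo]; print(cv2.minAreaRect((k[:,:2]*1000).astype(np.float32)),k[:,2].max())
w=[]
# long edges: per-x-bin extreme y of top points
for x0 in np.arange(.533,.578,.003):
    k=q[abs(q[:,0]-x0)<.0015]
    if len(k)>5: w.append((x0,k[:,1].min(),k[:,1].max()))
w=np.array(w);print('edge slopes',np.polyfit(w[:,0],w[:,1],1)[0],np.polyfit(w[:,0],w[:,2],1)[0])
m=np.isfinite(P).all(2)&(abs(P[...,2]-.038)<.006)&(abs(P[...,0]-.555)<.07)&(abs(P[...,1]-.289)<.06)
print('dock rim',cv2.minAreaRect((P[m][:,:2]*1000).astype(np.float32)))
plan([.5555,.289,.075],0.03)
E
python3 b.py
```

```text
top px 291 357 184 211
((555.9618530273438, 288.63885498046875), (55.74399948120117, 23.133920669555664), 3.3240456581115723) 0.11144724297601848
((556.0537719726562, 288.6420593261719), (55.54505920410156, 17.74251365661621), 2.183819055557251) 0.11144724297601848
edge slopes 0.0636129466238411 0.052726960771539516
dock rim ((555.1536254882812, 291.9809875488281), (76.14019012451172, 39.178314208984375), 7.214715957641602)
shift mm [ -3.6   0.6 145.8] turn [ 0.0015 -0.001   0.0108] at [0.5546 0.2924 0.2208] F [ 0.41 -0.15 -0.25] t 2.975 w 0.085
```

Request:
send_rows(increments=[[[-3.8,1.5,40,0,0,-0.015,85],[-3.8,1.5,80,0,0,-0.015,85],[-3.8,1.5,115,0,0,-0.015,85],[-3.8,1.5,146,0,0,-0.015,85],[-3.8,1.5,146,0,0,-0.015,85],[-3.8,1.5,146,0,0,-0.015,50],[-3.8,1.5,146,0,0,-0.015,40],[-3.8,1.5,146,0,0,-0.015,40],[-3.8,1.5,146,0,0,-0.015,40],[-3.8,1.5,146,0,0,-0.015,40]]], squeeze=90)

```text
time_s: 4.22
tool_pos: [0.5569, 0.2884, 0.0754]
tool_rot: [2.159, 2.281, 0.004]
wrist_force: [-1.9, -0.6, 7.7]
grip_width: 0.0552
```

Request:
send_rows(increments=[[[0,0,0,0,0,0,40],[0,0,0,0,0,0,40],[0,0,0,0,0,0,40]]])

```text
time_s: 4.6
tool_pos: [0.5569, 0.2884, 0.0754]
tool_rot: [2.159, 2.281, 0.004]
wrist_force: [-1.1, -0.5, 8.3]
grip_width: 0.0551
```

Request:
send_rows(increments=[[[0,0,-15,0,0,0,40],[0,0,-40,0,0,0,40],[0,0,-80,0,0,0,40],[0,0,-130,0,0,0,40],[0,0,-180,0,0,0,40],[0,0,-225,0,0,0,40],[-50,0,-225,0,0,0,40],[-100,0,-225,0,0,0,40],[-150,0,-225,0,0,0,40],[-200,0,-225,0,0,0,40]]])

```text
time_s: 5.85
tool_pos: [0.5667, 0.0863, 0.2998]
tool_rot: [2.159, 2.281, 0.002]
wrist_force: [1.2, -0.3, -2.7]
grip_width: 0.055
```

Request:
send_rows(increments=[[[-50,-10,0,0,0,0,40],[-100,-20,0,0,0,0,40],[-150,-30,0,0,0,0,40],[-200,-30,0,0,0,0,40],[-250,-30,0,0,0,0,40],[-250,-30,0,0,0,0,40],[-250,-30,0,0,0,0,40],[-250,-30,0,0,0,0,40]]])

```text
time_s: 6.85
tool_pos: [0.5509, -0.1622, 0.2988]
tool_rot: [2.158, 2.283, 0.001]
wrist_force: [0.1, 0.4, -2.5]
grip_width: 0.0549
```

```bash
cat > r.py <<'E'
from h import *
import sys
plan([.53,-.17,.3],.055)
s=bot.get_state();d=get_image('wrist');P=wcloud(d,s)
for n in ['orange_mid','grey_a_mid','rack','follower']:print(n,[(np.round(b['extent']),round(b['confidence'],2)) for b in nets.boxes_of('wrist',n)[:4]])
np.savez('r.npz',P=P,I=d['img'])
cv2.imwrite('pics/%s.png'%sys.argv[1],d['img'][...,::-1])
E
python3 r.py r1
```

```text
shift mm [ -6.7 -21.3  -1.2] turn [ 0.0006 -0.0004  0.0015] at [ 0.5509 -0.1622  0.2988] F [ 0.12  0.39 -2.5 ] t 6.85 w 0.0549
orange_mid [(array([284., 103., 334., 130.]), 0.57)]
grey_a_mid [(array([285., 171., 340., 191.]), 0.74), (array([281., 101., 335., 128.]), 0.46)]
rack [(array([276.,  21., 347., 199.]), 0.65)]
follower [(array([279.,  21., 333., 106.]), 0.78)]
```

View pics/r1.png

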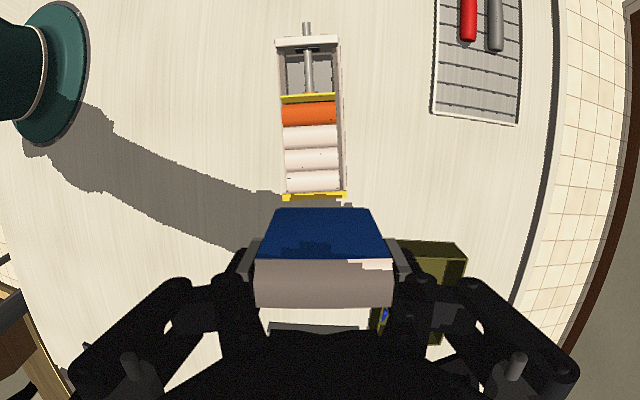

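```bash
cat > m.py <<'E'
from h import *
D=np.load('r.npz');P=D['P'];I=D['I'].astype(int)
hsv=cv2.cvtColor(D['I'],cv2.COLOR_RGB2HSV);H,S,V=[hsv[...,i].astype(int) for i in range(3)]
ok=np.isfinite(P).all(2)&(P[...,2]>.09)&(P[...,2]<.13)&(abs(P[...,0]-.53)<.08)&(abs(P[...,1]+.09)<.1)
def rep(n,m):
    q=P[m&ok]; print(n,len(q),'min',q.min(0).round(4),'max',q.max(0).round(4),'med',np.median(q,0).round(4)); 
    r=cv2.minAreaRect((q[:,:2]*1000).astype(np.float32));print('   rect',np.round(r[0],1),np.round(r[1],1),round(r[2],2)); return q
o=rep('orange',(H<13)&(S>150));w=rep('white',(S<60)&(V>120));y=rep('yellow',(H>18)&(H<32)&(S>140))
# row axis: edges of x at given y over white+orange
q=np.vstack([o,w]);e=[]
for y0 in np.arange(-.17,-.075,.004):
    k=q[abs(q[:,1]-y0)<.002]
    if len(k)>8:e.append((y0,np.percentile(k[:,0],2),np.percentile(k[:,0],98)))
e=np.array(e);print('dx/dy',np.polyfit(e[:,0],e[:,1],1),np.polyfit(e[:,0],e[:,2],1))
# profile along row at centre line
a=-np.arctan((np.polyfit(e[:,0],e[:,1],1)[0]+np.polyfit(e[:,0],e[:,2],1)[0])/2);print('yaw',a)
ax=np.array([np.cos(a),np.sin(a)]);ay=np.array([-np.sin(a),np.cos(a)])
c=np.array([(e[:,1]+e[:,2]).mean()/2,e[:,0].mean()]);print('line centre',c)
al=P[ok];rx=(al[:,:2]-c)@ax;ry=(al[:,:2]-c)@ay
for t in np.arange(-.075,.075,.002):
    k=(abs(rx)<.02)&(abs(ry-t)<.001)
    if k.sum():print(round(t,3),np.median(al[k,2]).round(4),end='; ')
E
python3 m.py
```

```text
orange 1209 min [ 0.5041 -0.1113  0.0982] max [ 0.5617 -0.082   0.1174] med [ 0.5326 -0.0966  0.1143]
   rect [532.9 -96.8] [56.7 24.8] 5.54
white 3508 min [ 0.5064 -0.1864  0.0949] max [ 0.5748 -0.1072  0.118 ] med [ 0.538  -0.1429  0.1144]
   rect [ 538.1 -145.7] [64.9 74.2] 6.83
yellow 807 min [ 0.5033 -0.19    0.0922] max [ 0.5783 -0.0729  0.1173] med [ 0.538  -0.0841  0.1065]
   rect [ 537.4 -132.6] [ 71.5 115.2] 5.34
dx/dy [0.02031917 0.51361773] [-0.11923824  0.54769631]
yaw 0.04941926442141957
line centre [ 0.53688892 -0.126     ]
-0.065 0.1045; -0.063 0.1032; -0.061 0.103; -0.059 0.1034; -0.057 0.103; -0.055 0.1075; -0.053 0.1102; -0.051 0.1134; -0.049 0.1151; -0.047 0.1153; -0.045 0.1152; -0.043 0.1152; -0.041 0.1148; -0.039 0.1151; -0.037 0.1138; -0.035 0.1116; -0.033 0.1085; -0.031 0.1067; -0.029 0.1094; -0.027 0.113; -0.025 0.1151; -0.023 0.1152; -0.021 0.1152; -0.019 0.1153; -0.017 0.1152; -0.015 0.1153; -0.013 0.1144; -0.011 0.1121; -0.009 0.1084; -0.007 0.1068; -0.005 0.109; -0.003 0.1121; -0.001 0.115; 0.001 0.1152; 0.003 0.1153; 0.005 0.1151; 0.007 0.1154; 0.009 0.1149; 0.011 0.1149; 0.013 0.1123; 0.015 0.1097; 0.017 0.1072; 0.019 0.109; 0.021 0.1122; 0.023 0.114; 0.025 0.1152; 0.027 0.1152; 0.029 0.1153; 0.031 0.1151; 0.033 0.1152; 0.035 0.1151; 0.037 0.1126; 0.039 0.1101; 0.041 0.1073; 0.043 0.1068; 0.045 0.1103; 0.047 0.1138; 0.049 0.1145; 0.051 0.1154;
```

```bash
cat > m2.py <<'E'
from h import *
D=np.load('r.npz');P=D['P']
ok=np.isfinite(P).all(2)&(P[...,2]>.1)&(P[...,2]<.12)&(abs(P[...,0]-.537)<.045)&(P[...,1]>-.18)&(P[...,1]<-.072)
q=P[ok]
def cost(a):
    ry=q[:,:2]@[-np.sin(a),np.cos(a)];b=np.round(ry/.001).astype(int);b-=b.min();n=np.bincount(b)
    m=np.bincount(b,q[:,2])/np.maximum(n,1);return ((q[:,2]-m[b])**2).mean()
A=np.arange(-.02,.16,.005);C=[cost(a) for a in A];i=np.argmin(C);a=A[i];print('yaw',a,C[i],C[0])
ax=np.array([np.cos(a),np.sin(a)]);ay=np.array([-np.sin(a),np.cos(a)])
rx=q[:,:2]@ax;ry=q[:,:2]@ay
for lo in np.arange(ry.min(),ry.max()-.01,.012):
    k=(ry>=lo)&(ry<lo+.012)&(q[:,2]>.112);print(round(lo,3),np.percentile(rx[k],[1,99]).round(4),k.sum())
for t in np.arange(-.13,-.095,.001):
    k=(abs(ry-t)<.0006)&(abs(rx-np.median(rx))<.02)
    if k.sum():print(round(t,3),q[k,2].mean().round(4),end=';')
s=bot.get_state();p=P[np.isfinite(P).all(2)&(P[...,2]>.2)&(P[...,2]<.4)]
T=R.from_rotvec(s['tool_rot']).as_matrix();g=(p-s['tool_pos'])@T
k=g[(abs(g[:,1])<.026)&(abs(g[:,0])<.02)];zt=np.percentile(k[:,2],1);print('\nheld top tool z',zt)
k=g[(abs(g[:,1])<.04)&(abs(g[:,0])<.03)&(g[:,2]<zt+.01)];print(len(k),k.min(0),k.max(0))
k=k[(k[:,2]<zt+.0035)&(abs(k[:,1])<.024)];r=cv2.minAreaRect((k[:,:2]*1000).astype(np.float32));print(r,k.min(0),k.max(0),k.mean(0))
for v in np.arange(-.022,.023,.006):
    j=k[abs(k[:,1]-v)<.003];print(round(v,3),j[:,0].min().round(4),j[:,0].max().round(4),j[:,2].mean().round(4))
E
python3 m2.py
```

```text
yaw 0.10500000000000002 1.036988203779715e-06 4.430770166779633e-06
-0.239 [0.4922 0.5478] 254
-0.227 [0.4925 0.5478] 520
-0.215 [0.4923 0.5476] 264
-0.203 [0.4925 0.5479] 554
-0.191 [0.4924 0.5465] 264
-0.179 [0.4922 0.5468] 562
-0.167 [0.4922 0.5466] 268
-0.155 [0.4918 0.5469] 578
-0.143 [0.4916 0.5477] 224
-0.13 0.1154;
held top tool z -0.09781397106051533
8137 [ 0.00828419 -0.03870074 -0.09895941] [ 0.02186486  0.03984522 -0.08781842]
((16.42102813720703, -0.03587913513183594), (47.853981018066406, 10.652986526489258), 89.65528869628906) [ 0.01095084 -0.02393547 -0.09895941] [ 0.02186486  0.02391772 -0.09432436] [ 0.01943209  0.00079511 -0.09641551]
-0.022 0.011 0.0201 -0.0948
-0.016 0.0174 0.0215 -0.0964
-0.01 0.0181 0.0214 -0.0965
-0.004 0.0149 0.0209 -0.0964Traceback (most recent call last):
  File "m2.py", line 22, in <module>
    j=k[abs(k[:,1]-v)<.003];print(round(v,3),j[:,0].min().round(4),j[:,0].max().round(4),j[:,2].mean().round(4))
                                             ~~~~~~~~~~^^
    return umr_minimum(a, axis, None, out, keepdims, initial, where)
ValueError: zero-size array to reduction operation minimum which has no identity
```

```bash
cat > m3.py <<'E'
from h import *
D=np.load('r.npz');P=D['P']
ok=np.isfinite(P).all(2)&(P[...,2]>.09)&(P[...,2]<.12)&(abs(P[...,0]-.537)<.045)&(P[...,1]>-.2)&(P[...,1]<-.05)
q=P[ok];a=.105
rx=q[:,:2]@[np.cos(a),np.sin(a)];ry=q[:,:2]@[-np.sin(a),np.cos(a)];I=D['I'][ok]
for t in np.arange(-.185,-.125,.001):
    k=(abs(ry-t)<.0006)&(abs(rx-.52)<.02)
    if k.sum():print(round(t,3),q[k,2].mean().round(4),I[k].mean(0).astype(int),end=';')
s=bot.get_state();p=P[np.isfinite(P).all(2)&(P[...,2]>.18)&(P[...,2]<.4)]
T=R.from_rotvec(s['tool_rot']).as_matrix();g=(p-s['tool_pos'])@T
g=g[(abs(g[:,1])<.024)&(abs(g[:,0])<.03)&(g[:,2]>-.06)&(g[:,2]<.07)]
print('\nheld',len(g),np.percentile(g[:,2],[0,1,10,50,90]))
for z in np.arange(-.042,.07,.004):
    j=g[abs(g[:,2]-z)<.002]
    if len(j)>3:print(round(z,3),len(j),j[:,0].min().round(4),np.median(j[:,0]).round(4),j[:,0].max().round(4),'yaw slope',np.polyfit(j[:,1],j[:,0],1)[0].round(3))
E
python3 m3.py
```

```text
-0.185 0.1112 [202 179 162];-0.184 0.1129 [214 190 172];-0.183 0.1147 [225 203 183];-0.182 0.1153 [230 211 190];-0.181 0.1152 [231 214 193];-0.18 0.1154 [233 216 195];-0.179 0.1153 [235 219 198];-0.178 0.1153 [237 221 201];-0.177 0.1149 [239 222 203];-0.176 0.1153 [240 225 207];-0.175 0.1152 [240 227 210];-0.174 0.1154 [240 229 213];-0.173 0.1151 [240 230 215];-0.172 0.1152 [240 232 218];-0.171 0.1153 [240 235 221];-0.17 0.1146 [240 234 220];-0.169 0.1128 [240 229 213];-0.168 0.1115 [240 225 206];-0.167 0.1101 [237 221 201];-0.166 0.1087 [234 217 197];-0.165 0.1069 [210 189 171];-0.164 0.1059 [131  86  62];-0.163 0.108 [144  62  21];-0.162 0.1097 [162  73  27];-0.161 0.1114 [175  82  33];-0.16 0.1123 [188  88  36];-0.159 0.1139 [201  93  39];-0.158 0.1147 [211  99  42];-0.157 0.1152 [214 100  41];-0.156 0.1153 [217 102  42];-0.155 0.1152 [219 103  42];-0.154 0.1152 [221 105  44];-0.153 0.1151 [223 107  45];-0.152 0.1153 [225 108  45];-0.151 0.1151 [227 109  46];-0.15 0.1152 [229 111  47];-0.149 0.115 [231 113  48];-0.148 0.1152 [232 114  48];-0.147 0.1152 [235 116  49];-0.146 0.1147 
[... 933 characters left out ...]
.0116 0.0125 0.0133 yaw slope -0.002
-0.002 378 0.0117 0.0125 0.0133 yaw slope -0.001
0.002 283 0.0118 0.0125 0.0132 yaw slope -0.002
0.006 314 0.0116 0.0126 0.0133 yaw slope -0.002
0.01 244 0.0119 0.0124 0.0135 yaw slope -0.002
0.014 269 0.0116 0.0126 0.0132 yaw slope -0.003
0.018 207 0.0117 0.0125 0.0132 yaw slope -0.003
0.022 264 0.0118 0.0126 0.0132 yaw slope -0.002
0.026 160 0.0121 0.0125 0.0131 yaw slope -0.002
0.03 242 0.0117 0.0124 0.0134 yaw slope -0.002
0.034 153 0.0121 0.0126 0.0131 yaw slope -0.003
0.038 215 0.012 0.0125 0.0133 yaw slope -0.002
0.042 28 0.0118 0.0125 0.0127 yaw slope 0.001
0.058 45 0.0069 0.0071 0.0076 yaw slope 0.008
0.062 27 0.0064 0.0067 0.0069 yaw slope 0.004
```

Run:
```python
from h import *
plan([.5316,-.0846,.188],.105)
```

```text
shift mm [ 79.1 -14.8 110.4] turn [-0.     -0.0001 -0.0493] at [ 0.5508 -0.1628  0.2984] F [ 0.05 -0.18 -1.99] t 7.1 w 0.055
```

Request:
send_rows(increments=[[[40,-8,20,0,0,-0.03,40],[79.1,-14.8,60,0,0,-0.0493,40],[79.1,-14.8,90,0,0,-0.0493,40],[79.1,-14.8,110.4,0,0,-0.0493,40],[79.1,-14.8,110.4,0,0,-0.0493,40],[79.1,-14.8,110.4,0,0,-0.0493,40],[79.1,-14.8,110.4,0,0,-0.0493,40]]])

```text
time_s: 7.98
tool_pos: [0.5321, -0.0852, 0.1888]
tool_rot: [2.102, 2.333, 0.001]
wrist_force: [0.1, 0.3, -2.3]
grip_width: 0.055
```

```bash
cat > k.py <<'E'
from h import *
import sys
plan([.5316,-.0846,.188],.105)
s=bot.get_state();d=get_image('wrist');P=wcloud(d,s);a=.105
np.savez('k.npz',P=P,I=d['img'])
cv2.imwrite('pics/%s.png'%sys.argv[1],cv2.resize(d['img'][60:320,190:480],None,fx=2.2,fy=2.2)[...,::-1])
RX=P[...,0]*np.cos(a)+P[...,1]*np.sin(a);RY=-P[...,0]*np.sin(a)+P[...,1]*np.cos(a)
m=np.isfinite(P).all(2)&(abs(RX-.52)<.018)&(RY>-.16)&(RY<-.09)
print('tcp ry,rx',-s['tool_pos'][0]*np.sin(a)+s['tool_pos'][1]*np.cos(a),s['tool_pos'][0]*np.cos(a)+s['tool_pos'][1]*np.sin(a))
for z in np.arange(.096,.225,.003):
    k=m&(abs(P[...,2]-z)<.0015)
    if k.sum()>3: print(round(z,3),k.sum(),np.percentile(RY[k],[2,50,98]).round(4),np.median(d['img'][k],0).astype(int))
E
python3 k.py k1
```

```text
shift mm [ 0.6 -0.4  0.8] turn [ 0.0014  0.0002 -0.0008] at [ 0.5321 -0.0852  0.1888] F [ 0.12  0.27 -2.25] t 7.975 w 0.055
tcp ry,rx -0.14048801961644003 0.5202023898411174
0.096 39 [-0.1311 -0.1308 -0.1307] [12 10 11]
0.099 32 [-0.1317 -0.1307 -0.1305] [11 11 12]
0.102 66 [-0.1405 -0.1308 -0.1303] [13 13 13]
0.105 154 [-0.1408 -0.1392 -0.1302] [86 44 17]
0.108 174 [-0.1404 -0.137  -0.1308] [127  94  29]
0.111 114 [-0.1372 -0.135  -0.1306] [132 104  36]
0.114 212 [-0.1341 -0.1319 -0.1305] [226 188  63]
0.117 47 [-0.1325 -0.1317 -0.1308] [251 224  80]
0.126 8 [-0.1348 -0.1346 -0.1345] [75 43 40]
0.129 46 [-0.1345 -0.1342 -0.1337] [74 42 42]
0.147 25 [-0.1293 -0.1286 -0.1284] [20 40 70]
0.15 131 [-0.1291 -0.1287 -0.128 ] [19 40 77]
0.153 84 [-0.1289 -0.1286 -0.1283] [20 42 78]
0.156 97 [-0.1293 -0.1286 -0.1281] [21 43 80]
0.159 146 [-0.1291 -0.1287 -0.1279] [19 43 80]
0.162 85 [-0.129  -0.1287 -0.1283] [21 44 81]
0.165 132 [-0.1292 -0.1285 -0.1282] [20 43 82]
0.168 136 [-0.1293 -0.1288 -0.128 ] [20 44 82]
0.171 112 [-0.129  -0.1286 -0.1283] [20 44 83]
0.174 153 [-0.1292 -0.1286 -0.1281] [21 45 84]
0.177 145 [-0.1292 -0.1287 -0.128 ] [21 45 84]
0.18 150 [-0.1293 -0.1286 -0.1282] [21 45 85]
0.183 193 [-0.1293 -0.1286 -0.128 ] [21 46 86]
0.186 149 [-0.1291 -0.1287 -0.1283] [22 46 86]
0.189 200 [-0.1294 -0.1286 -0.128 ] [21 46 87]
0.192 179 [-0.1292 -0.1287 -0.1279] [21 46 87]
0.195 197 [-0.1292 -0.1286 -0.1281] [22 47 88]
0.198 244 [-0.1292 -0.1287 -0.1279] [21 46 87]
0.201 204 [-0.1292 -0.1286 -0.1281] [21 45 86]
0.204 273 [-0.1293 -0.1287 -0.128 ] [19 42 80]
0.207 242 [-0.1293 -0.1286 -0.1282] [19 38 69]
0.21 301 [-0.1293 -0.1286 -0.128 ] [18 37 69]
0.213 390 [-0.13   -0.1287 -0.1281] [84 79 86]
0.216 709 [-0.1319 -0.1301 -0.1285] [134 119 108]
0.219 738 [-0.1339 -0.1321 -0.1302] [139 124 113]
0.222 2597 [-0.1465 -0.1389 -0.1327] [140 125 113]
```

View pics/k1.png

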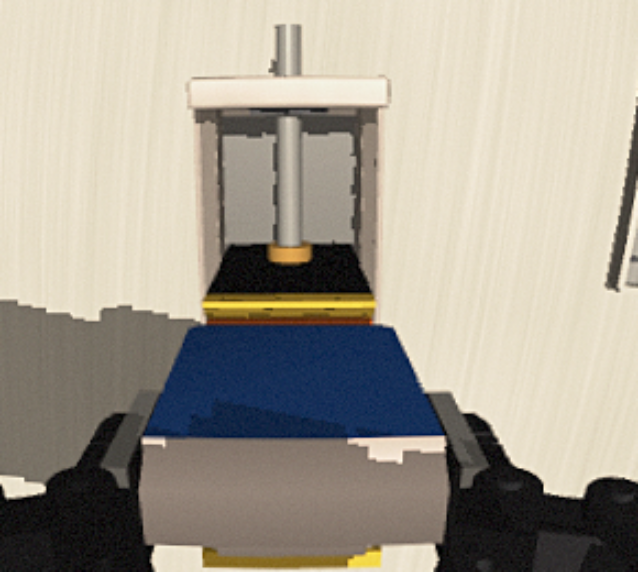

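Request:
send_rows(increments=[[[1.2,-0.4,3,0,0,0,40],[1.2,-0.4,6,0,0,0,40],[1.3,-0.4,8,0,0,0,40],[1.7,-0.4,9.5,0,0,0,40],[1.7,-0.4,9.5,0,0,0,40]]])

```text
time_s: 8.65
tool_pos: [0.5311, -0.0837, 0.1784]
tool_rot: [2.103, 2.334, -0.0]
wrist_force: [1.1, -0.8, -2.4]
grip_width: 0.0549
```

Request:
send_rows(increments=[[[1.0,0,0.5,0,0,0,40],[2.0,0,2,0,0,0,40],[3.3,0,4,0,0,0,40],[4.6,0,6,0,0,0,40],[5.3,0,8.5,0,0,0,40],[5.9,0,11,0,0,0,40],[6.8,0,14,0,0,0,40],[7.7,0,17,0,0,0,40],[7.7,0,17,0,0,0,40]]])

```text
time_s: 9.78
tool_pos: [0.5301, -0.0756, 0.1611]
tool_rot: [-2.102, -2.334, 0.001]
wrist_force: [-0.8, -2.3, -2.6]
grip_width: 0.0554
```

Request:
send_rows(increments=[[[0.7,0,3,0,0,0,40],[1.6,0,6.5,0,0,0,40],[2.7,0,10,0,0,0,40],[3.7,0,14,0,0,0,40],[3.9,0,18,0,0,0,40],[3.9,0,23,0,0,0,40],[3.9,0,29,0,0,0,40],[3.9,0,35,0,0,0,40],[3.9,0,40,0,0,0,40],[3.9,0,40,0,0,0,40]]])

```text
time_s: 11.02
tool_pos: [0.5296, -0.0719, 0.121]
tool_rot: [-2.102, -2.334, 0.001]
wrist_force: [0.1, -3.6, -3.2]
grip_width: 0.055
```

```bash
sed -i 's/arange(.096,.225,.003)/arange(.08,.18,.006)/; s/RY<-.09/RY<-.08/' k.py; python3 k.py k2
```

```text
shift mm [-12.8   0.6 -67. ] turn [-0.0008  0.0001 -0.0008] at [ 0.5296 -0.0719  0.121 ] F [ 0.07 -3.62 -3.17] t 11.025 w 0.055
tcp ry,rx -0.1270307194079905 0.5191320358175701
0.08 62 [-0.1074 -0.107  -0.1067] [15 15 14]
0.086 136 [-0.1075 -0.1071 -0.1065] [14 13 13]
0.092 88 [-0.1073 -0.1069 -0.1067] [14 12 13]
0.098 87 [-0.1075 -0.1072 -0.1069] [14 12 12]
0.104 133 [-0.1153 -0.1069 -0.1065] [17 14 18]
0.11 346 [-0.1156 -0.1129 -0.1067] [127 101  41]
0.116 485 [-0.1157 -0.1089 -0.107 ] [217 176  80]
0.122 218 [-0.1159 -0.1152 -0.1147] [22 47 87]
0.128 234 [-0.1159 -0.1152 -0.1146] [21 45 87]
0.134 239 [-0.1159 -0.1151 -0.1146] [20 42 78]
0.14 272 [-0.1159 -0.1152 -0.1147] [19 39 70]
0.146 509 [-0.1173 -0.1156 -0.1147] [129 114 104]
0.152 768 [-0.1215 -0.1192 -0.1174] [141 126 114]
0.158 10 [-0.1301 -0.1259 -0.1222] [136 123 111]
```

View pics/k2.png

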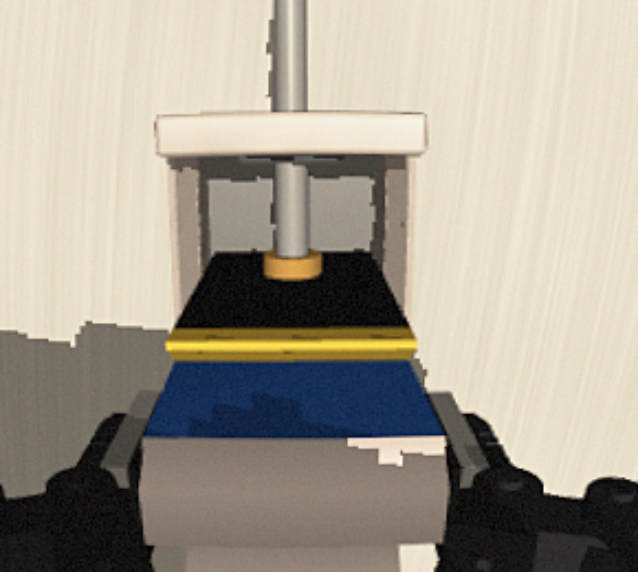

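Request:
send_rows(increments=[[[0,0,6,0,0,0,40],[0,0,12,0,0,0,40],[0,0,18,0,0,0,40],[0,0,24,0,0,0,40],[0,0,30,0,0,0,40],[0,0,34,0,0,0,40],[0,0,37,0,0,0,40],[0,0,37,0,0,0,40]]])

```text
time_s: 12.08
tool_pos: [0.5297, -0.0719, 0.0842]
tool_rot: [-2.102, -2.334, 0.0]
wrist_force: [0.3, -2.9, -4.0]
grip_width: 0.0554
```

Request:
send_rows(increments=[[[0,0,1,0,0,0,40],[0,0,2,0,0,0,40],[0,0,2.5,0,0,0,40],[0,0,2.5,0,0,0,40],[0,0,2.5,0,0,0,40]]])

```text
time_s: 12.7
tool_pos: [0.5299, -0.0719, 0.0819]
tool_rot: [2.102, 2.334, -0.0]
wrist_force: [0.0, -3.1, -3.3]
grip_width: 0.0553
```

Request:
send_rows(increments=[[[0,0,0.5,0,0,0,40],[0,0,0.5,0,0,0,40],[0,0,0.5,0,0,0,40]]])

```text
time_s: 13.08
tool_pos: [0.5299, -0.0719, 0.0814]
tool_rot: [2.103, 2.334, -0.0]
wrist_force: [0.4, -2.7, -0.1]
grip_width: 0.0552
```

Request:
send_rows(increments=[[[0,0,0.5,0,0,0,40],[0,0,0.5,0,0,0,40],[0,0,0.5,0,0,0,40]]])

```text
time_s: 13.45
tool_pos: [0.5299, -0.072, 0.0814]
tool_rot: [2.103, 2.334, 0.0]
wrist_force: [-3.8, -2.5, 10.2]
grip_width: 0.0547
```

Request:
send_rows(increments=[[[0,0,0.1,0,0,0,40],[0,0,0.1,0,0,0,40],[0,0,0.1,0,0,0,40],[0,0,0.1,0,0,0,40]]])

```text
time_s: 13.95
tool_pos: [0.5299, -0.072, 0.0813]
tool_rot: [2.103, 2.334, 0.0]
wrist_force: [-4.1, -2.9, 11.6]
grip_width: 0.0546
```

```bash
sed -i 's/arange(.08,.18,.006)/arange(.08,.13,.004)/' k.py; python3 k.py k3
```

```text
shift mm [ -12.7    0.4 -106.7] turn [ 0.0003 -0.0001 -0.0008] at [ 0.5299 -0.072   0.0813] F [-4.08 -2.86 11.55] t 13.95 w 0.0546
tcp ry,rx -0.12711894498815732 0.5194477248211843
0.08 159 [-0.1077 -0.107  -0.1065] [14 14 14]
0.084 171 [-0.1076 -0.1071 -0.1063] [14 12 12]
0.088 209 [-0.1076 -0.107  -0.1066] [14 13 14]
0.092 170 [-0.1075 -0.1071 -0.1067] [13 12 12]
0.096 261 [-0.1077 -0.1071 -0.1065] [14 13 14]
0.1 239 [-0.1076 -0.107  -0.1065] [14 13 13]
0.104 274 [-0.1294 -0.1071 -0.1066] [12 12 14]
0.108 1703 [-0.143  -0.1167 -0.1066] [126 101  35]
0.112 1827 [-0.1455 -0.1194 -0.1067] [132 102  35]
0.116 3023 [-0.1455 -0.1252 -0.107 ] [141 126 110]
```

Request:
send_rows(increments=[[[0,0,-0.5,0,0,0,40],[0,0,-0.5,0,0,0,55],[0,0,-0.5,0,0,0,70],[0,0,-0.5,0,0,0,85],[0,0,-0.5,0,0,0,85],[0,0,-0.5,0,0,0,85],[0,0,-0.5,0,0,0,85],[0,0,-0.5,0,0,0,85]]], squeeze=90)

```text
time_s: 15.0
tool_pos: [0.5298, -0.0719, 0.0813]
tool_rot: [2.102, 2.334, -0.0]
wrist_force: [-0.3, -0.2, -0.8]
grip_width: 0.085
```

Request:
send_rows(increments=[[[0,0,-10,0,0,0,85],[0,0,-30,0,0,0,85],[0,0,-60,0,0,0,85],[0,0,-100,0,0,0,85],[0,0,-150,0,0,0,85],[-40,0,-190,0,0,0,85],[-80,0,-210,0,0,0,85],[-80,0,-210,0,0,0,85],[-80,0,-210,0,0,0,85]]])

```text
time_s: 16.12
tool_pos: [0.538, -0.151, 0.2914]
tool_rot: [-2.102, -2.334, -0.0]
wrist_force: [-0.4, 0.5, 0.6]
grip_width: 0.0848
```

```bash
python3 r.py r2
python3 - <<'E'
from h import *
D=np.load('r.npz');P=D['P'];a=.105
RX=P[...,0]*np.cos(a)+P[...,1]*np.sin(a);RY=-P[...,0]*np.sin(a)+P[...,1]*np.cos(a)
m=np.isfinite(P).all(2)&(P[...,2]>.09)&(P[...,2]<.125)&(abs(RX-.52)<.024)
for t in np.arange(-.24,-.105,.003):
    k=m&(abs(RY-t)<.0015)
    if k.sum()>5:
        sl=np.polyfit(RX[k],P[...,2][k],1)[0];print(round(t,3),np.median(P[...,2][k]).round(4),sl.round(3),np.median(D['I'][k],0).astype(int))
E
```

```text
shift mm [-18.   -9.9  -8.6] turn [-0.0002 -0.0003  0.0493] at [ 0.538  -0.151   0.2914] F [-0.36  0.46  0.63] t 16.125 w 0.0848
orange_mid [(array([294., 112., 353., 141.]), 0.9), (array([474.,   2., 496.,  57.]), 0.64)]
grey_a_mid [(array([296., 186., 349., 204.]), 0.81)]
rack [(array([290.,  12., 356., 213.]), 0.58)]
follower [(array([298.,  12., 348.,  91.]), 0.88), (array([370., 250., 474., 338.]), 0.45)]
-0.24 0.1032 -0.001 [230 199  60]
-0.237 0.1082 -0.009 [171 148 119]
-0.234 0.1121 -0.014 [191 171 156]
-0.231 0.1151 -0.001 [222 199 180]
-0.228 0.115 0.001 [226 206 186]
-0.225 0.1152 0.001 [230 216 195]
-0.222 0.1153 -0.006 [231 223 204]
-0.219 0.1142 0.015 [231 227 210]
-0.216 0.1101 0.017 [228 209 189]
-0.213 0.1076 -0.011 [179 159 144]
-0.21 0.1109 -0.007 [183 163 148]
-0.207 0.1153 -0.005 [221 197 178]
-0.204 0.1154 0.002 [225 203 184]
-0.201 0.1152 0.001 [230 214 194]
-0.198 0.1151 -0.007 [231 222 203]
-0.195 0.114 0.004 [231 224 206]
-0.192 0.1102 0.004 [228 207 187]
-0.189 0.1075 -0.003 [173 155 141]
-0.186 0.1105 -0.006 [184 164 148]
-0.183 0.1151 -0.004 [220 196 177
[... 153 characters left out ...]
.006 [228 207 187]
-0.165 0.1079 0.0 [175 152 136]
-0.162 0.1117 -0.011 [163  74  28]
-0.159 0.1149 0.004 [197  92  38]
-0.156 0.1151 0.001 [205  96  40]
-0.153 0.1151 0.001 [215 101  43]
-0.15 0.1152 -0.005 [222 105  45]
-0.147 0.1143 0.008 [223 106  45]
-0.144 0.1094 0.006 [206  94  38]
-0.141 0.1075 0.001 [159 126 109]
-0.138 0.1111 0.003 [186 166 150]
-0.135 0.115 -0.003 [219 195 176]
-0.132 0.1153 -0.004 [224 202 182]
-0.129 0.115 -0.003 [229 210 190]
-0.126 0.1153 -0.002 [231 219 197]
-0.123 0.1146 -0.001 [231 222 203]
-0.12 0.1108 0.012 [227 206 187]
-0.117 0.1075 -0.0 [134 106  34]
-0.114 0.1114 -0.008 [135 107  35]
-0.111 0.115 -0.006 [213 200  76]
-0.108 0.1152 -0.083 [217 197  84]
```

View pics/r2.png

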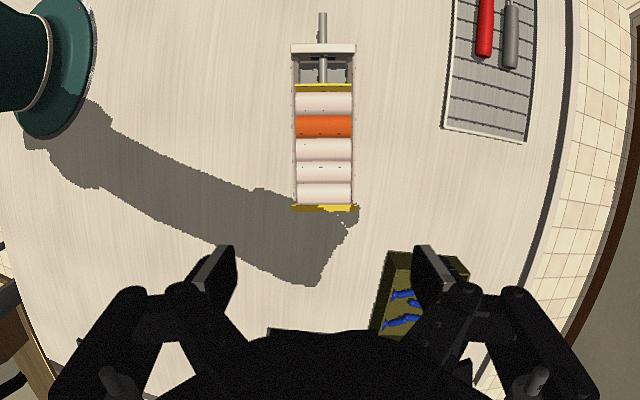

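```bash
python3 -c "
from workcell import bot
print(bot.close_job())"
```

```text
the job is handed in; nothing more can be done
None
```

The blue cassette is in the row, between the orange cassette and the follower, and the job was handed in at about 16 s of the 58 s allowed.

- **Insertion:** I lifted it from the dock and eased its foot into the crease between orange and the follower. I kept it about 1 mm towards the follower on the way down. Side force at the wrist in the readings after each move stayed under about 4 N.
- **Pressing home:** The wrist read 11.6 N upward, plus about 2.5 N for the cassette's weight. That makes about 14 N on the rack floor, held for about 0.5 s. The floor force itself was not measured directly.
- **Last look before handing in:** All five tops were level at 0.115 m. Blue sat about 24 mm from orange and the row looked upright and in line. The gripper was open and well clear. Nothing near the rack looked disturbed. The steel post and bushing by the dock were out of view and I did not look at them again.

No check failed. One small disagreement: the camera put the row tops about 1 mm above their nominal 0.114 m, within its calibration error.

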